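# Turn the stone dish to the waste bin and hold it there

### The job

Pick the little dish up off its mat by its hoop handle, turn it a quarter turn and bring it to the open food waste bin so that its blue pouring lip points at the bin and hangs just above the bin's mouth (a few centimetres over the rim), ready to be tipped. Keep the dish level all the way so that the loose avocado stone stays in the middle, do not bump the bin with the dish, and leave the other things standing where they are. Finish while still holding the dish still there, level and stone centred: do not tip it, set it down or let go.

Things in the scene. Friction and masses are not known exactly. Their poses are not given: they have to be found in the camera images.
- dish_grip (a point): Middle of the dish's hoop handle: a wooden bar 14 mm wide (dish x), 12 mm high and 158 mm long (dish y), straight above the dish's centre, its middle 110 mm above the dish's underside. Two thin steel uprights (14 mm by 5 mm) at its ends stand on the rim. Free height between bar and stone: 58 mm. Axes: x towards the blue lip, y along the bar, z up. The dish stands loose on the mat (6 mm thick), whole weight with stone about 0.33 kg.
- dish_mid (a point): Lowest point of the hollow of the dish, in its centre, 10 mm above its underside. White round shallow dish, 158 mm across, rim 33 mm above its underside; the hollow rises at 10 degrees to 35 mm out, then at 22 degrees. Axes as dish_grip.
- dish_lip (a point): Tip of the blue pouring lip (34 mm wide) on the dish's rim: 105 mm from the dish's centre along dish x, 42 mm above the dish's underside. Axes as dish_grip.
- dish: The same dish; origin at the centre of its underside; axes as dish_grip.
- stone_center (a point): Centre of the loose avocado stone, a brown ball 36 mm across, about 30 g, lying in the hollow of the dish; it rolls if the dish tilts by more than about 6 degrees or is jerked.
- trivet: Square dark rubber mat, 150 mm, 6 mm thick, fixed on the counter; origin at the centre of its underside; the dish starts on its middle (within 6 mm) with dish x along mat x.
- bin_mouth (a point): Centre of the mouth of the table-top steel food waste bin, at rim height, 140 mm above the counter; mouth 134 mm across inside, 140 mm outside. The bin is fixed; it stands to the left or right of the dish.
- bin: The same bin; origin at the centre of its underside; nothing on it stands higher than its rim.
- bin_lid: Lid of the bin, taken off and laid flat on the counter behind the bin, loose: steel disc 140 mm across, 27 mm high with its black press button on top; origin under its centre. A bystander.
- container: Closed white takeout container, 165 x 115 x 53 mm, loose; origin at the centre of its underside. A bystander.
- detergent: Yellow detergent bottle, 68 mm across, 230 mm high, loose; origin under its centre. A bystander.
- jar: Glass sauce jar, 64 mm across, 100 mm high, loose; origin under its centre. A bystander.
- mug: Blue mug, 80 mm across, 90 mm high, loose; origin under its centre. A bystander.
Things that resemble listed ones, but are neither listed nor needed, are in the scene too. Leave any purple look-alike of the dish alone.

How it is judged:
By the outcome, as a careful person would: the job done as asked, in the order asked, and still so for the second after the job is handed in, while the arm keeps its last pose, push and grip.
It also fails if it takes over 48 s, if anything falls off the work surface, if the arm or the gripper's body presses on something with over 40 N, if the wrist force passes 120 N, or if a joint passes its speed limit or range.

### The arm

A 7-joint arm with a two-finger parallel gripper is mounted at the origin on the work surface. World frame = base frame: x ahead of the robot, y to its left, z up, the work surface at z = 0. Lengths are in m, angles in rad, forces in N, time in s.
With the tool pointing down it reaches from about 0.4 to 0.85 m from the base axis. Payload 10.4 kg.
Tool frame: the origin (TCP) lies between the finger pads; the fingertips stand 25 mm ahead of it and the grasp point (between the pads) lies 6 mm ahead of it; y points along the fingers, z is the direction in which the jaws open and shut, and the axes are right-handed (so a half turn about y gives the same grasp; the last joint's range is limited). The gripper opens to 87 mm and grips with 3 to 60 N. Pads are 19 mm wide; open, the fingers measure 117 mm over their backs; the gripper's body (75 mm by 190 mm) begins 51 mm behind the grasp point.
Start: joints at [-1.276, 0.332, -0.065, 1.46, 0.022, 1.35, -0.088], TCP at [0.195, 0.594, 0.248] pointing down, gripper open.
Joint ranges: [-2.6, 2.6], [-0.5, 2.12], [-1.47, 1.34], [0.16, 2.42], [-1.27, 4.41], [0.06, 2.06], [-2.6, 2.6]. Speed limits (rad/s): [2.22, 2.22, 2.79, 2.79, 3.14, 3.14, 3.14].

### API

Orientations are given as a 3x3 rotation matrix whose columns are the frame's x, y, z axes.
In Python, from rig import * gives the robot as it stands.
- The arm moves only by the shell command python3 -m inch 'ROWS' [FORCE]. ROWS is JSON, a list of rows, each a list of 3 entries, a list of its own where there are three numbers: the finger opening in mm, from 0 to 87, then the shift along the tool's x, y, z scaled (see below), then the turn, a rotation vector about the tool's x, y, z scaled (see below). A call has 1 to 12 rows; each row shifts and turns the commanded pose from where the row before left it, along the tool's axes as they then stand; what a row does not reach is not made up. The controller multiplies each number of a shift by 0.05 m and each number of a turn by 180 degrees. A row lasts 1/8 s, in which the tool goes at most 62.5 mm and 10.7 degrees, less where a joint would pass 70% of its speed; a pose out of reach is approached as far as the arm can. A call with a number of a shift or a turn outside -1 to 1 is refused whole. A call with a gripper value outside its range is refused whole. The fingers move at their own pace and stop on an object; FORCE is the grip in N (left out, the last holds). Time passes only in rows, so rows that do not move let the fingers close. It gives the time, the measured TCP pose, the force and the opening at its end, in the units of the state.
- read_state(): the state, without advancing time (a new reading comes with each control period).
- capture(name): name is "scene" or "side" or "wrist"; returns (picture, depth): 384x512x3 uint8, red, green, blue; 384x512 float32, m along the optical axis (not along the pixel's ray), 0 where there is no reading.
- calibration(name): a dict with "mtx" (3x3 intrinsics, pixels), "k1" (the pictures are not rectified: a ray, as slopes to the right and down, at radius r is drawn at 1 + k1 r^2 times it, then the intrinsics apply), "R" (3x3) and "t" (3): a world point X has camera coordinates R X + t; the wrist camera has in their place "T_tool_cam" (4x4, takes a point from camera to tool coordinates, whose origin is the TCP and whose axes are the tool frame's). Camera axes: x right, y down, z forward; pixel columns grow to the right and rows downward; lengths in m; the calibration is good to about 2 mm. A picture is of the moment at which its call begins: read the wrist's pose just before it. calibration takes no time and is no camera call.
- sign_off(): hands the job in, once; it reports no verdict.
The state is a dict: "clock": time; "q": joint angles; "qvel": joint speeds; "effort": joint torques, N m; "tool_pos": TCP position; "tcp_rot": TCP orientation; "wrist_force": force on the tool from outside, world axes, zero at the start; "moment": the same for the moment, N m; "gripper_width": finger opening in m.
Only numpy, scipy, OpenCV 4.12 (cv2) and the standard library are available. Lean on these libraries where they do the work, as an engineer would, in place of code of your own. Each camera call takes 0.05 s, during which the arm holds its last target.

## Working session

There is one attempt and no reset: what is moved stays moved. The work goes in short steps, Python scripts to look and compute and a shell command to move; the robot and the scene stay as the last step left them, time stands still between calls to the robot, and variables do not carry over. Pictures are saved under pics/ and viewed, and the job is handed in when it is done.

```bash
mkdir -p pics
cat > h.py <<'E'
from rig import *
import numpy as np, cv2, json
def save(n,p): cv2.imwrite('pics/'+n+'.png',cv2.cvtColor(p,cv2.COLOR_RGB2BGR))
def cam(name,st=None):
    c=calibration(name); K=np.array(c['mtx'])
    if 'R' in c and c['R'] is not None: return K,c['k1'],np.array(c['R']),np.array(c['t'])
    T=np.array(c['T_tool_cam']); W=np.eye(4); W[:3,:3]=st['tcp_rot']; W[:3,3]=st['tool_pos']
    M=np.linalg.inv(W@T); return K,c['k1'],M[:3,:3],M[:3,3]
def ray(cm,u,v):
    K,k1,R,t=cm
    p=cv2.undistortPoints(np.array([[[u,v]]],float),K,np.array([k1,0,0,0.]))[0,0]
    d=R.T@np.array([p[0],p[1],1]); return -R.T@t,d
def at_z(cm,u,v,z):
    o,d=ray(cm,u,v); return o+d*(z-o[2])/d[2]
def at_depth(cm,u,v,D):
    o,d=ray(cm,u,v); return o+d*D
def proj(cm,X):
    K,k1,R,t=cm
    return cv2.projectPoints(np.atleast_2d(np.array(X,float)),cv2.Rodrigues(R)[0],t,K,np.array([k1,0,0,0.]))[0][:,0]
E
python3 - <<'E'
from h import *
s=read_state(); np.set_printoptions(precision=4,suppress=True)
for k,v in s.items(): print(k,np.array(v))
import pickle
for n in ['scene','side','wrist']:
    p,d=capture(n); save(n+'0',p); np.save(n+'0.npy',d); c=calibration(n)
    print(n,{k:np.array(v) for k,v in c.items()})
pickle.dump(s,open('s0.pkl','wb'))
E
```

```text
clock 0.0
q [-1.2756  0.3328 -0.0647  1.4609  0.0216  1.3499 -0.0885]
qvel [-0.0001 -0.0003 -0.0019 -0.0005 -0.0014  0.0001  0.0009]
effort [ -0.0003 -62.3243   0.0245 -38.9903  -0.0612   0.0396   0.0001]
tool_pos [0.1952 0.5934 0.2468]
tcp_rot [[ 0.9499 -0.0004  0.3124]
 [-0.3124 -0.0014  0.9499]
 [ 0.0001 -1.     -0.0014]]
wrist_force [-1.0367 -0.0274  0.4918]
moment [0.0146 0.0229 0.0162]
gripper_width 0.0872345123297876
scene {'mtx': array([[443.1837,   0.    , 258.6351],
       [  0.    , 443.1837, 191.3586],
       [  0.    ,   0.    ,   1.    ]]), 'k1': array(-0.0671), 'R': array([[-0.1373,  0.9905,  0.0118],
       [ 0.6537,  0.0995, -0.7502],
       [-0.7442, -0.0953, -0.6611]]), 't': array([ 0.0814, -0.2153,  1.5964])}
side {'mtx': array([[359.1666,   0.    , 255.2725],
       [  0.    , 359.1666, 198.73  ],
       [  0.    ,   0.    ,   1.    ]]), 'k1': array(0.0147), 'R': array([[ 0.9957, -0.0915, -0.0131],
       [-0.0672, -0.6187, -0.7827],
       [ 0.0635,  0.7802, -0.6222]]), 't': array([-0.4673,  0.1194,  1.0105])}
wrist {'mtx': array([[271.9614,   0.    , 251.429 ],
       [  0.    , 271.9614, 197.2646],
       [  0.    ,   0.    ,   1.    ]]), 'k1': array(-0.0075), 'T_tool_cam': array([[ 0.0002,  0.97  ,  0.243 , -0.0668],
       [-0.0005, -0.243 ,  0.97  , -0.1368],
       [ 1.    , -0.0003,  0.0005,  0.0006],
       [ 0.    ,  0.    ,  0.    ,  1.    ]])}
```

View pics/scene0.png

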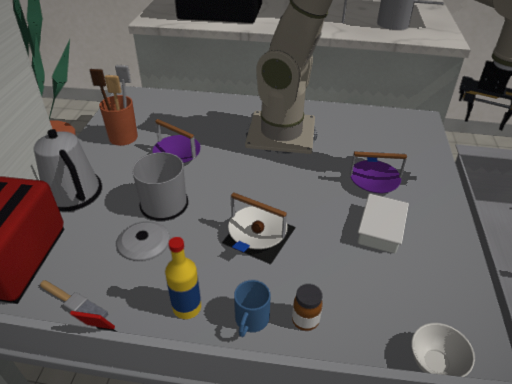

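View pics/side0.png

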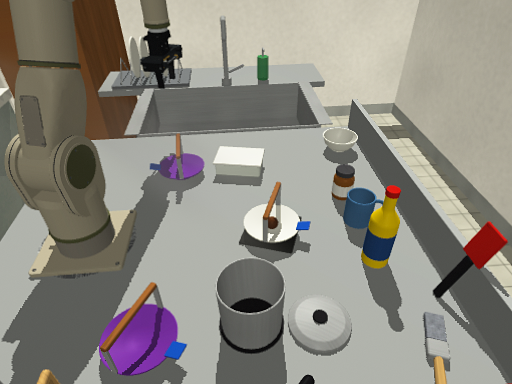

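View pics/wrist0.png

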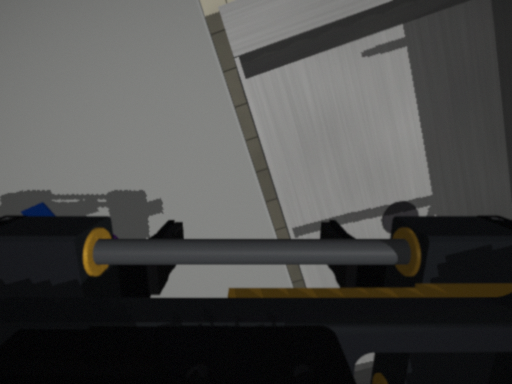

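The scene view shows the white dish (middle ~(257,228), lip (241,246)), the bin to its left (mouth ~(160,170)), the yellow bottle at (183,285), mug, jar and lid. Purple dishes are at (178,150) and (376,175). Next I'll enlarge this.

Run:
```python
from h import *
p=cv2.imread('pics/scene0.png'); cv2.imwrite('pics/sc1.png',cv2.resize(p[140:280,100:310],(798,532),interpolation=cv2.INTER_CUBIC))
p=cv2.imread('pics/side0.png'); cv2.imwrite('pics/si1.png',cv2.resize(p[170:360,190:400],(660,597),interpolation=cv2.INTER_CUBIC))
```

```text
(no output)
```

View pics/sc1.png

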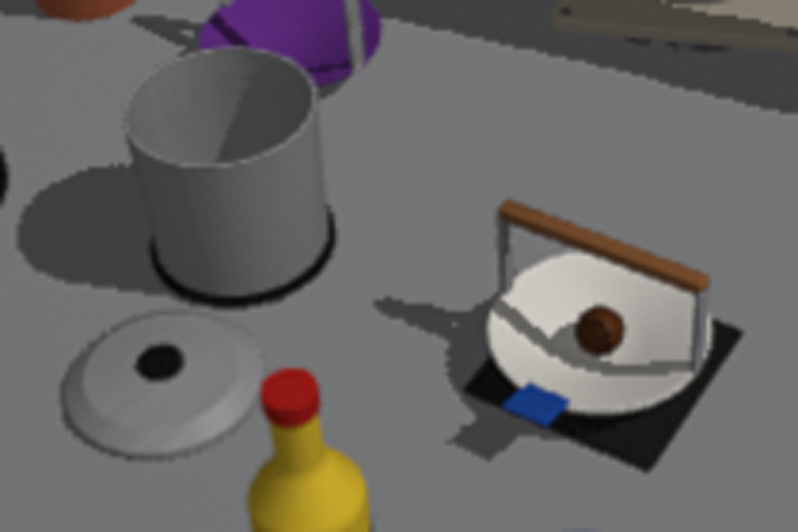

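View pics/si1.png

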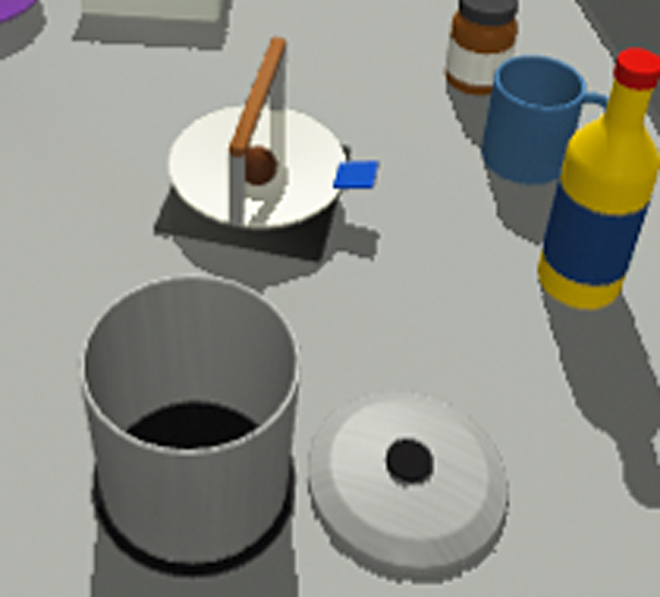

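```bash
cat > m.py <<'E'
from h import *
from scipy.optimize import least_squares
np.set_printoptions(precision=4,suppress=True)
C={'sc':cam('scene'),'si':cam('side')}
def px(w,u,v):
    return ((u+.5)/3.8-.5+100,(v+.5)/3.8-.5+140) if w=='sc' else ((u+.5)/3.143-.5+190,(v+.5)/3.143-.5+170)
def P(w,u,v,z): return at_z(C[w],*px(w,u,v),z)
E
python3 - <<'E'
from m import *
for w,pts in {'sc':[(127,122),(319,92),(222,48),(222,165),(150,148),(290,140)],'si':[(85,365),(298,365),(190,277),(190,450),(110,420),(275,420)]}.items():
    X=np.array([P(w,u,v,.14)[:2] for u,v in pts])
    r=least_squares(lambda c:np.hypot(*(X-c).T)-.07,X.mean(0)); print('bin',w,r.x,r.fun)
for w,e in {'sc':[(502,206),(705,282)],'si':[(278,43),(238,148)]}.items():
    a,b=[P(w,u,v,.120)[:2] for u,v in e]; d=b-a; print('bar',w,a,b,(a+b)/2,np.linalg.norm(d),np.degrees(np.arctan2(d[1],d[0])))
print('lip',P('sc',524,415,.048),P('si',378,175,.048)); 
print('stone',P('sc',600,330,.034),P('si',260,166,.034))
print('mat corners',[P('sc',*q,.006)[:2] for q in [(742,330),(648,470),(466,388)]],[P('si',*q,.006)[:2] for q in [(156,232),(320,262)]])
print('lid',P('sc',160,362,.027),P('si',409,461,.027))
print('bottle cap',P('sc',291,375,.23),P('si',638,58,.23))
print('mug',at_z(C['sc'],252,293,.09)[:2],P('si',540,80,.09)[:2])
print('jar',at_z(C['sc'],309,296,.1)[:2])
print('cont',[at_z(C['sc'],*q,.053)[:2] for q in [(370,198),(408,205),(361,235),(400,241)]])
E
```

```text
bin sc [ 0.4321 -0.3011] [-0.0006 -0.0014 -0.0028  0.0003 -0.0026 -0.0018]
bin si [ 0.4347 -0.3017] [-0.0021 -0.0032 -0.0037 -0.0015 -0.0018 -0.0005]
bar sc [ 0.4903 -0.0867] [0.5441 0.0587] [ 0.5172 -0.014 ] 0.1551123853601469 69.69937193178939
bar si [0.5403 0.0526] [ 0.4886 -0.0848] [ 0.5144 -0.0161] 0.14682741964756366 -110.63049095780639
lip [ 0.6134 -0.0513  0.048 ] [ 0.6148 -0.0517  0.048 ]
stone [ 0.5151 -0.0142  0.034 ] [ 0.5168 -0.0141  0.034 ]
mat corners [array([0.4728, 0.0852]), array([0.6133, 0.0326]), array([ 0.5586, -0.1032])] [array([ 0.4199, -0.0589]), array([ 0.5563, -0.1087])]
lid [ 0.5856 -0.3153  0.027 ] [ 0.5814 -0.3176  0.027 ]
bottle cap [ 0.7609 -0.1475  0.23  ] [ 0.7676 -0.1429  0.23  ]
mug [0.7703 0.0089] [0.7719 0.0118]
jar [0.7675 0.1322]
cont [array([0.3751, 0.2889]), array([0.3888, 0.3945]), array([0.5244, 0.2584]), array([0.5312, 0.3582])]
```

Dish centre is ≈ (0.516,-0.015) with its x axis at -20.3°, and the bin mouth ≈ (0.433,-0.301). The cameras agree to about 3 mm. I'll move above the dish first, then turn -92° about world z.

```bash
python3 -m inch '[[87,[0.4,0,-0.4],[0,0,0]],[87,[0.8,0,-0.78],[0,0,0]],[87,[0.8,0,-0.78],[0,0,0]],[87,[0.8,0,-0.78],[0,0,0]],[87,[0.8,0,-0.78],[0,0,0]],[87,[0.8,0,-0.78],[0,0,0]],[87,[0.8,0,-0.78],[0,0,0]],[87,[0.8,0,-0.78],[0,0,0]],[87,[0.8,0,-0.78],[0,0,0]],[87,[0.8,0,-0.78],[0,0,0]],[87,[0.8,0,-0.78],[0,0,0]],[87,[0.8,0,-0.78],[0,0,0]]]'
python3 -m inch '[[87,[0.4,0,-0.4],[0,0.04,0]],[87,[0,0,0],[0,0.055,0]],[87,[0,0,0],[0,0.055,0]],[87,[0,0,0],[0,0.055,0]],[87,[0,0,0],[0,0.055,0]],[87,[0,0,0],[0,0.055,0]],[87,[0,0,0],[0,0.055,0]],[87,[0,0,0],[0,0.055,0]],[87,[0,0,0],[0,0.055,0]],[87,[0,0,0],[0,0.03,0]],[87,[0,0,0],[0,0,0]]]'
python3 - <<'E'
from h import *
np.set_printoptions(precision=4,suppress=True)
s=read_state(); R=np.array(s['tcp_rot']); print(s['clock'],s['q'],s['tool_pos']);print(R)
p,d=capture('wrist'); save('w1',p); np.save('w1.npy',d)
p,d=capture('side'); save('si2',p)
import pickle; pickle.dump(s,open('s1.pkl','wb'))
E
```

```text
clock: 1.65
tool_pos: [0.4924, 0.0218, 0.2476]
tcp_rot: [[0.95, 0.0, 0.312], [-0.312, 0.0, 0.95], [0.0, -1.0, 0.0]]
wrist_force: [0.5, 0.8, -0.8]
gripper_width: 0.0869
clock: 3.02
tool_pos: [0.5046, -0.0018, 0.2474]
tcp_rot: [[-0.341, -0.0, 0.94], [-0.94, 0.0, -0.341], [0.0, -1.0, -0.0]]
wrist_force: [0.0, 0.5, -1.4]
gripper_width: 0.0872
3.025 [-0.6467  0.0531  0.5859  1.8007 -0.0305  1.297  -0.4016] [ 0.5046 -0.0018  0.2474]
[[-0.3414 -0.0003  0.9399]
 [-0.9399  0.     -0.3414]
 [ 0.     -1.     -0.0003]]
```

View pics/w1.png

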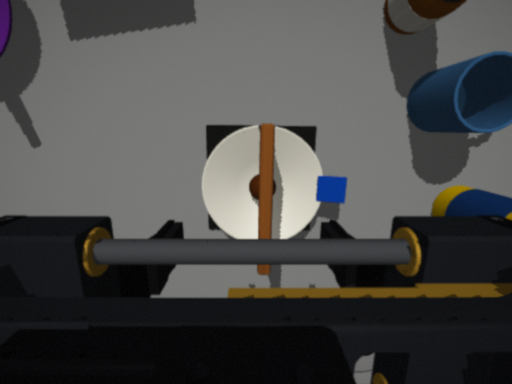

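View pics/si2.png

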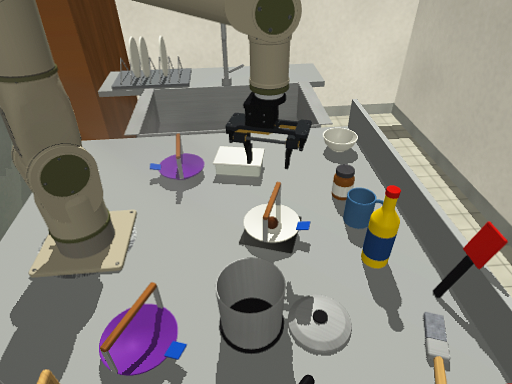

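The wrist view shows the bar from (267,124) to (264,274), between the fingers and nearly square to the opening. The lip is at (346,190) and the stone at (262,187).

Run:
```python
from h import *
import pickle
np.set_printoptions(precision=4,suppress=True)
s=pickle.load(open('s1.pkl','rb')); c=cam('wrist',s)
p=cv2.imread('pics/w1.png').astype(int); 
# bar columns per row: orange-brown
for v in (135,165,205,225,268):
    b,g,r=p[v].T; m=np.where((r>g+40)&(g>b+15))[0]; m=m[(m>245)&(m<285)]; print(v,m.min(),m.max())
a=at_z(c,267,124,.122);b=at_z(c,263.5,274,.122);d=a-b
print('bar',a,b,(a+b)/2,np.linalg.norm(d),np.degrees(np.arctan2(d[1],d[0])))
print('lip',at_z(c,346,190,.048),'stone',at_z(c,262,187,.034))
print('mat',[at_z(c,*q,.006) for q in [(207,125),(316,126)]])
m=(a+b)/2; R=np.array(s['tcp_rot']); print('shift to', R.T@(m-s['tool_pos']))
```

```text
135 261 272
165 261 271
205 260 270
225 259 269
268 259 268
bar [0.5418 0.0607 0.122 ] [ 0.4874 -0.0844  0.122 ] [ 0.5146 -0.0119  0.122 ] 0.15497066420803918 69.43707011612744
lip [ 0.6136 -0.0499  0.048 ] stone [ 0.5144 -0.0128  0.034 ]
mat [array([0.4722, 0.0868, 0.006 ]), array([0.6096, 0.0355, 0.006 ])]
shift to [0.0061 0.1254 0.0129]
```

```bash
python3 -m inch '[[87,[0.15,0,0.28],[0,0.0028,0]],[87,[0,0,0],[0,0,0]],[87,[0,0.4,0],[0,0,0]],[87,[0,0.4,0],[0,0,0]],[87,[0,0.4,0],[0,0,0]],[87,[0,0.4,0],[0,0,0]],[87,[0,0.3,0],[0,0,0]],[87,[0,0.3,0],[0,0,0]],[87,[0,0.2,0],[0,0,0]],[87,[0,0.14,0],[0,0,0]],[87,[0,0,0],[0,0,0]],[87,[0,0,0],[0,0,0]]]'
python3 - <<'E'
from h import *
s=read_state(); p,d=capture('wrist'); save('w2',p); p,d=capture('side'); save('si3',cv2.resize(p[110:280,180:400],(660,510)))
E
```

```text
clock: 4.62
tool_pos: [0.5156, -0.0136, 0.1209]
tcp_rot: [[-0.35, 0.001, 0.937], [-0.937, 0.0, -0.35], [-0.0, -1.0, 0.001]]
wrist_force: [0.2, -0.7, -0.1]
gripper_width: 0.0869
```

View pics/w2.png

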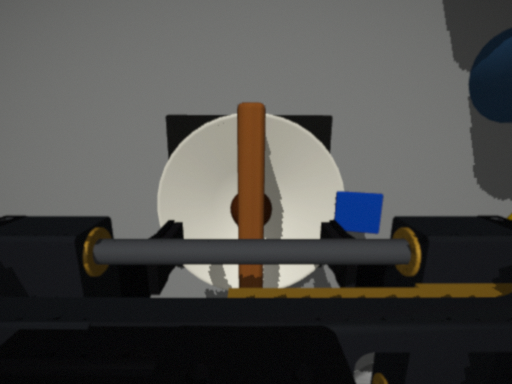

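View pics/si3.png

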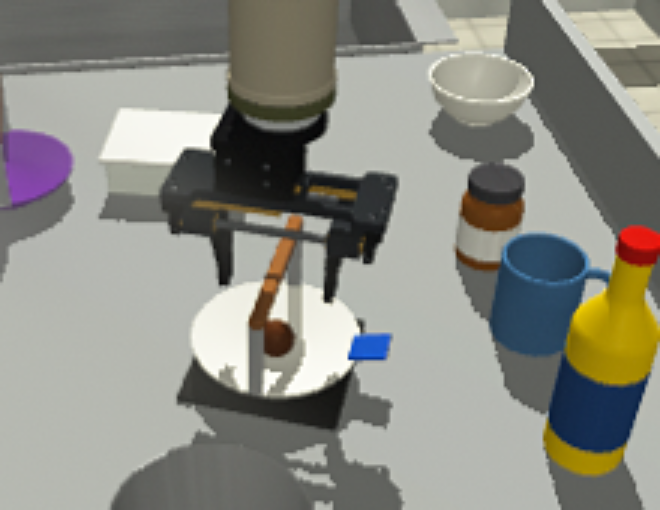

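The bar is centred between the fingers (column 252), so I'll close.

```bash
python3 -m inch '[[60,[0,0,0],[0,0,0]],[40,[0,0,0],[0,0,0]],[28,[0,0,0],[0,0,0]],[22,[0,0,0],[0,0,0]],[18,[0,0,0],[0,0,0]],[15,[0,0,0],[0,0,0]],[12,[0,0,0],[0,0,0]],[8,[0,0,0],[0,0,0]],[5,[0,0,0],[0,0,0]],[5,[0,0,0],[0,0,0]],[5,[0,0,0],[0,0,0]],[5,[0,0,0],[0,0,0]]]' 35
python3 -m inch '[[5,[0,-0.01,0],[0,0,0]],[5,[0,-0.03,0],[0,0,0]],[5,[0,-0.05,0],[0,0,0]],[5,[0,-0.07,0],[0,0,0]],[5,[0,-0.07,0],[0,0,0]],[5,[0,-0.07,0],[0,0,0]],[5,[0,-0.07,0],[0,0,0]],[5,[0,-0.05,0],[0,0,0]],[5,[0,-0.03,0],[0,0,0]],[5,[0,-0.01,0],[0,0,0]],[5,[0,0,0],[0,0,0]]]'
python3 - <<'E'
from h import *
s=read_state(); p,d=capture('wrist'); save('w3',p); p,d=capture('side'); save('si4',cv2.resize(p[110:280,180:400],(660,510)))
E
```

```text
clock: 6.22
tool_pos: [0.5152, -0.0136, 0.1205]
tcp_rot: [[-0.35, -0.0, 0.937], [-0.937, 0.0, -0.35], [-0.0, -1.0, -0.0]]
wrist_force: [-1.1, -0.4, 1.4]
gripper_width: 0.0133
clock: 7.6
tool_pos: [0.5153, -0.0136, 0.1435]
tcp_rot: [[-0.35, -0.0, 0.937], [-0.937, 0.0, -0.35], [-0.0, -1.0, -0.0]]
wrist_force: [0.9, 0.1, -2.0]
gripper_width: 0.0136
```

View pics/w3.png

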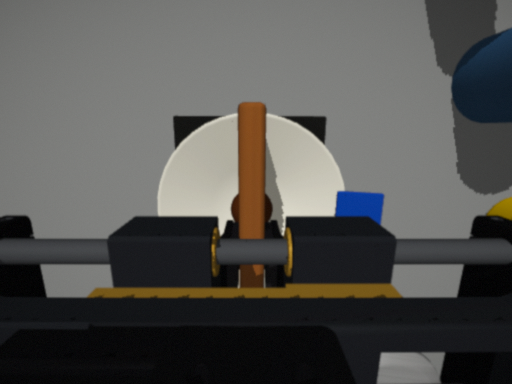

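View pics/si4.png

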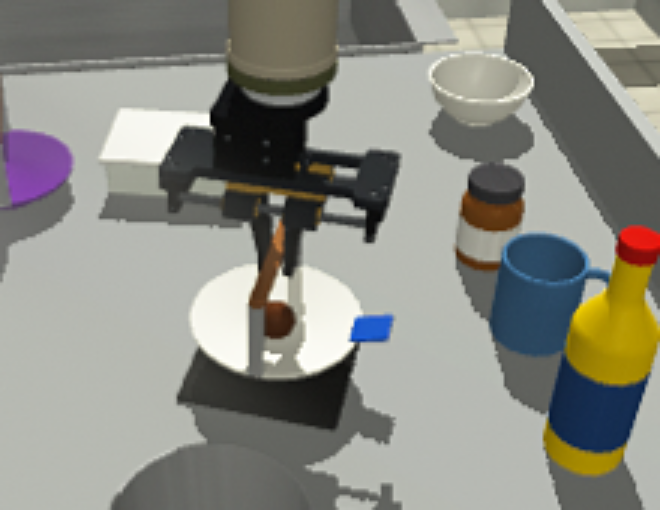

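It lifted cleanly: in the wrist view the stone (252,208) and lip have not moved relative to the hand, so the dish is level. Next I'll lift further and turn it on the spot in smooth ramps.

```bash
python3 -m inch '[[5,[0,-0.05,0],[0,0,0]],[5,[0,-0.1,0],[0,0,0]],[5,[0,-0.15,0],[0,0,0]],[5,[0,-0.2,0],[0,0,0]],[5,[0,-0.25,0],[0,0,0]],[5,[0,-0.25,0],[0,0,0]],[5,[0,-0.25,0],[0,0,0]],[5,[0,-0.25,0],[0,0,0]],[5,[0,-0.25,0],[0,0,0]],[5,[0,-0.25,0],[0,0,0]],[5,[0,-0.25,0],[0,0,0]],[5,[0,-0.2,0],[0,0,0]]]'
python3 -m inch '[[5,[0,-0.15,0],[0,0,0]],[5,[0,-0.1,0],[0,0,0]],[5,[0,-0.04,0],[0,0.002,0]],[5,[0,0,0],[0,0.004,0]],[5,[0,0,0],[0,0.006,0]],[5,[0,0,0],[0,0.008,0]],[5,[0,0,0],[0,0.01,0]],[5,[0,0,0],[0,0.01,0]],[5,[0,0,0],[0,0.01,0]],[5,[0,0,0],[0,0.01,0]],[5,[0,0,0],[0,0.01,0]],[5,[0,0,0],[0,0.01,0]]]'
python3 -m inch '[[5,[0,0,0],[0,0.01,0]],[5,[0,0,0],[0,0.01,0]],[5,[0,0,0],[0,0.01,0]],[5,[0,0,0],[0,0.01,0]],[5,[0,0,0],[0,0.01,0]],[5,[0,0,0],[0,0.01,0]],[5,[0,0,0],[0,0.01,0]],[5,[0,0,0],[0,0.01,0]],[5,[0,0,0],[0,0.01,0]],[5,[0,0,0],[0,0.01,0]],[5,[0,0,0],[0,0.01,0]],[5,[0,0,0],[0,0.01,0]]]'
python3 - <<'E'
from h import *
s=read_state(); print(s['clock'],np.round(s['q'],3)); p,d=capture('wrist'); save('w4',p)
E
```

```text
clock: 9.2
tool_pos: [0.5154, -0.0136, 0.2669]
tcp_rot: [[-0.35, 0.0, 0.937], [-0.937, 0.0, -0.35], [-0.0, -1.0, 0.0]]
wrist_force: [-0.2, 0.3, -3.0]
gripper_width: 0.0135
clock: 10.7
tool_pos: [0.5153, -0.0136, 0.2805]
tcp_rot: [[-0.574, 0.0, 0.819], [-0.819, 0.0, -0.574], [-0.0, -1.0, -0.0]]
wrist_force: [0.5, -0.9, -3.6]
gripper_width: 0.0132
clock: 12.2
tool_pos: [0.5153, -0.0136, 0.2805]
tcp_rot: [[-0.835, 0.0, 0.55], [-0.55, 0.0, -0.835], [-0.0, -1.0, -0.0]]
wrist_force: [0.4, -0.6, -2.9]
gripper_width: 0.0135
12.2 [-0.656  0.061  0.627  1.726 -0.036  1.366 -1.011]
```

View pics/w4.png

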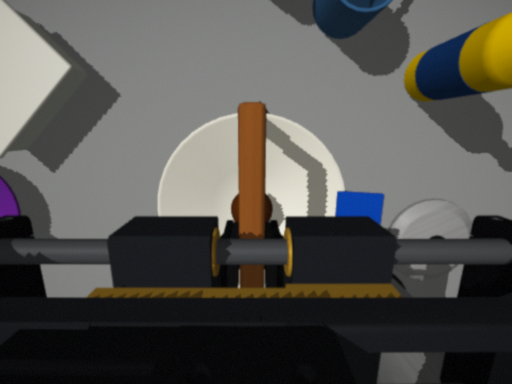

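Stone still centred. I'll finish the turn.

```bash
python3 -m inch '[[5,[0,0,0],[0,0.01,0]],[5,[0,0,0],[0,0.01,0]],[5,[0,0,0],[0,0.01,0]],[5,[0,0,0],[0,0.01,0]],[5,[0,0,0],[0,0.01,0]],[5,[0,0,0],[0,0.01,0]],[5,[0,0,0],[0,0.01,0]],[5,[0,0,0],[0,0.01,0]],[5,[0,0,0],[0,0.01,0]],[5,[0,0,0],[0,0.01,0]],[5,[0,0,0],[0,0.01,0]],[5,[0,0,0],[0,0.01,0]]]'
python3 -m inch '[[5,[0,0,0],[0,0.01,0]],[5,[0,0,0],[0,0.01,0]],[5,[0,0,0],[0,0.01,0]],[5,[0,0,0],[0,0.01,0]],[5,[0,0,0],[0,0.01,0]],[5,[0,0,0],[0,0.01,0]],[5,[0,0,0],[0,0.01,0]],[5,[0,0,0],[0,0.01,0]],[5,[0,0,0],[0,0.01,0]],[5,[0,0,0],[0,0.01,0]],[5,[0,0,0],[0,0.01,0]],[5,[0,0,0],[0,0.01,0]]]'
python3 -m inch '[[5,[0,0,0],[0,0.01,0]],[5,[0,0,0],[0,0.01,0]],[5,[0,0,0],[0,0.01,0]],[5,[0,0,0],[0,0.01,0]],[5,[0,0,0],[0,0.008,0]],[5,[0,0,0],[0,0.006,0]],[5,[0,0,0],[0,0.004,0]],[5,[0,0,0],[0,0.002,0]],[5,[0,0,0],[0,0,0]],[5,[0,0,0],[0,0,0]]]'
python3 - <<'E'
from h import *
np.set_printoptions(precision=4,suppress=True)
s=read_state(); R=np.array(s['tcp_rot']);print(s['clock'],np.round(s['q'],3)); 
yaw=np.arctan2(R[1,2],R[0,2]); print(np.degrees(yaw))
u=np.array([np.cos(yaw),np.sin(yaw)]); M=np.array([.433,-.3013])
for off in (.13,): 
    c=M-off*u; print(c, R.T@np.r_[c-np.array(s['tool_pos'])[:2],0]/.05)
p,d=capture('side'); save('si5',p)
p,d=capture('wrist'); save('w5',p)
E
```

```text
clock: 13.75
tool_pos: [0.5153, -0.0136, 0.2805]
tcp_rot: [[-0.979, 0.0, 0.204], [-0.204, 0.0, -0.979], [-0.0, -1.0, -0.0]]
wrist_force: [0.3, 0.4, -4.1]
gripper_width: 0.0133
clock: 15.25
tool_pos: [0.5153, -0.0136, 0.2805]
tcp_rot: [[-0.985, 0.0, -0.171], [0.171, 0.0, -0.985], [-0.0, -1.0, -0.0]]
wrist_force: [-0.8, 0.2, -4.2]
gripper_width: 0.0138
clock: 16.5
tool_pos: [0.5153, -0.0136, 0.2805]
tcp_rot: [[-0.937, 0.0, -0.35], [0.35, 0.0, -0.937], [-0.0, -1.0, -0.0]]
wrist_force: [-0.5, -0.1, -3.2]
gripper_width: 0.0135
16.5 [-0.689  0.061  0.662  1.727 -0.038  1.366 -1.949]
-110.50383019953728
[ 0.4785 -0.1795] [-0.4734 -0.0003  3.3658]
```

View pics/si5.png

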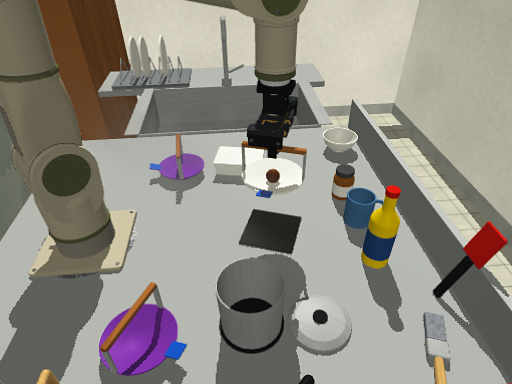

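View pics/w5.png

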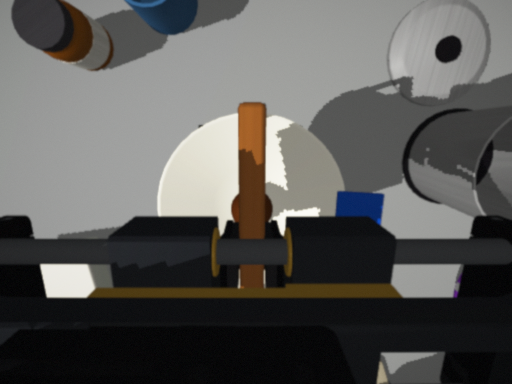

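The side view shows the dish turned with its lip (263,194) facing the bin, and the stone still centred (272,176). I'll now travel at 26 mm clearance over the rim.

```bash
python3 -m inch '[[5,[-0.006,0,0.04],[0,0,0]],[5,[-0.012,0,0.08],[0,0,0]],[5,[-0.017,0,0.12],[0,0,0]],[5,[-0.022,0,0.16],[0,0,0]],[5,[-0.028,0,0.2],[0,0,0]],[5,[-0.028,0,0.2],[0,0,0]],[5,[-0.028,0,0.2],[0,0,0]],[5,[-0.028,0,0.2],[0,0,0]],[5,[-0.028,0,0.2],[0,0,0]],[5,[-0.028,0,0.2],[0,0,0]],[5,[-0.028,0,0.2],[0,0,0]],[5,[-0.028,0,0.2],[0,0,0]]]'
python3 -m inch '[[5,[-0.028,0,0.2],[0,0,0]],[5,[-0.028,0,0.2],[0,0,0]],[5,[-0.028,0,0.2],[0,0,0]],[5,[-0.028,0,0.2],[0,0,0]],[5,[-0.022,0,0.16],[0,0,0]],[5,[-0.017,0,0.12],[0,0,0]],[5,[-0.012,0,0.08],[0,0,0]],[5,[-0.006,0,0.04],[0,0,0]],[5,[0,0,0],[0,0,0]],[5,[0,0,0],[0,0,0]]]'
python3 - <<'E'
from h import *
np.set_printoptions(precision=4,suppress=True)
s=read_state(); print(s['clock'],np.round(s['q'],3)); 
p,d=capture('side'); save('si6',cv2.resize(p[100:380,140:390],(535,600)))
p,d=capture('scene'); save('sc6',cv2.resize(p[60:290,90:330],(624,598)))
p,d=capture('wrist'); save('w6',p)
E
```

```text
clock: 18.1
tool_pos: [0.4933, -0.1128, 0.2805]
tcp_rot: [[-0.937, 0.0, -0.35], [0.35, 0.0, -0.937], [-0.0, -1.0, -0.0]]
wrist_force: [-1.0, 0.5, -3.3]
gripper_width: 0.0132
clock: 19.35
tool_pos: [0.4804, -0.1711, 0.2805]
tcp_rot: [[-0.937, 0.0, -0.35], [0.35, 0.0, -0.937], [0.0, -1.0, -0.0]]
wrist_force: [1.0, 0.9, -2.7]
gripper_width: 0.0134
19.35 [-0.519  0.044  0.808  1.745 -0.033  1.366 -1.634]
```

View pics/si6.png

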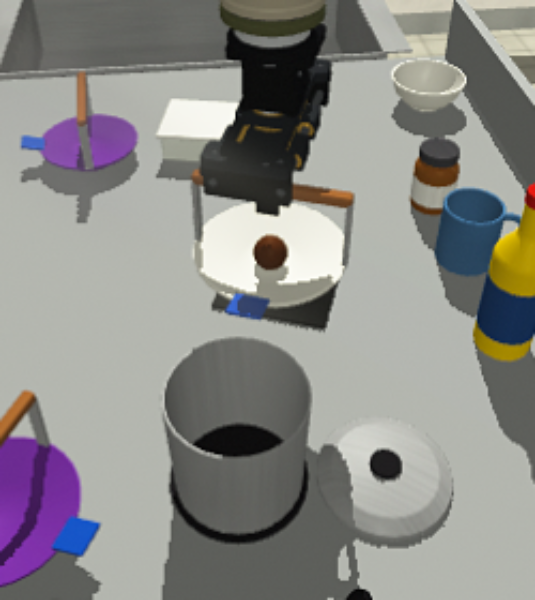

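View pics/w6.png

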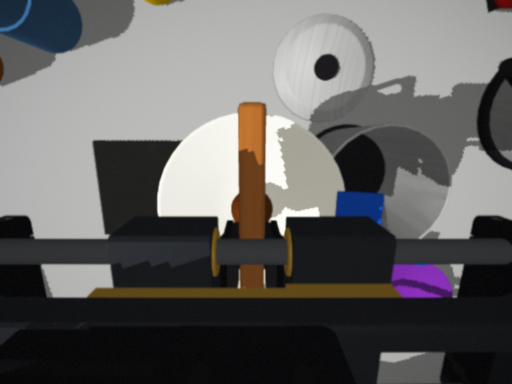

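View pics/sc6.png

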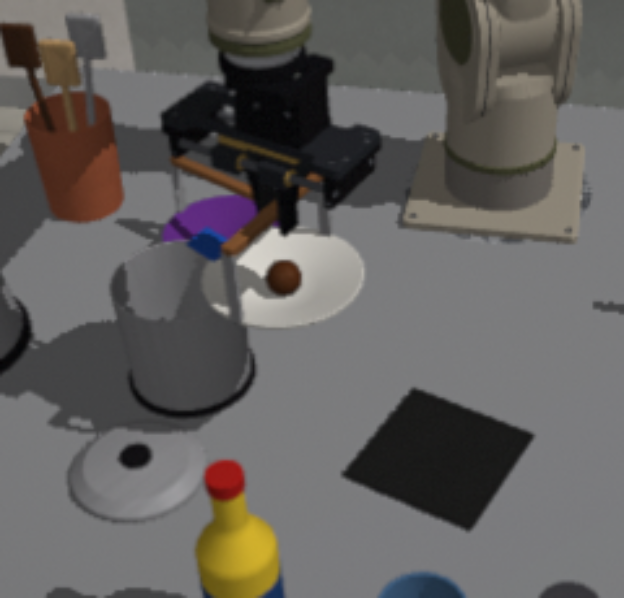

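```bash
python3 - <<'E'
from h import *
from scipy.optimize import least_squares
np.set_printoptions(precision=4,suppress=True)
s=read_state(); T=np.array(s['tool_pos']);R=np.array(s['tcp_rot']); u=R[:,2]; print(T)
lipz=T[2]-.1145+.042
c=cam('wrist',s)
print('lip pred',T+.105*u,'wrist',at_z(c,383,193,lipz+.003),at_z(c,380,232,lipz+.003))
X=np.array([at_z(c,*q,.14)[:2] for q in [(450,185),(395,125),(440,155),(365,132),(443,210),(430,228)]])
r=least_squares(lambda k:np.hypot(*(X-k).T)-.068,X.mean(0)); print('mouth',r.x,r.fun)
cs=cam('side'); q=lambda u_,v:((u_+.5)/2.14-.5+140,(v+.5)/2.143-.5+100)
print('side lip corners',[at_z(cs,*q(*a),lipz+.003) for a in [(226,314),(264,318)]])
cs=cam('scene'); q=lambda u_,v:((u_+.5)/2.6-.5+90,(v+.5)/2.6-.5+60)
print('scene lip',[at_z(cs,*q(*a),lipz+.003) for a in [(189,244),(209,258)]])
E
python3 - <<'E'
import cv2
p=cv2.imread('pics/w6.png'); cv2.imwrite('pics/w6c.png',cv2.resize(p[90:260,300:500],(700,595),interpolation=cv2.INTER_CUBIC))
p=cv2.imread('pics/sc6.png'); cv2.imwrite('pics/sc6c.png',cv2.resize(p[180:340,90:380],None,fx=2.7,fy=2.7))
E
```

```text
[ 0.4804 -0.1712  0.2805]
lip pred [ 0.4436 -0.2695  0.2805] wrist [ 0.4606 -0.2726  0.211 ] [ 0.4297 -0.2626  0.211 ]
mouth [ 0.4322 -0.3003] [ 0.0012  0.0012 -0.0018 -0.0005  0.0005 -0.0005]
side lip corners [array([ 0.428 , -0.2692,  0.211 ]), array([ 0.4617, -0.2777,  0.211 ])]
scene lip [array([ 0.4637, -0.2707,  0.211 ]), array([ 0.4829, -0.2445,  0.211 ])]
```

View pics/w6c.png

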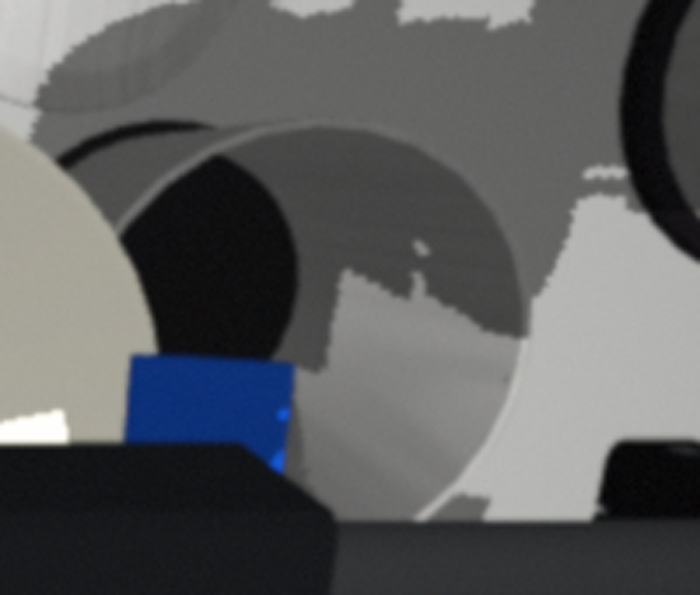

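View pics/sc6c.png

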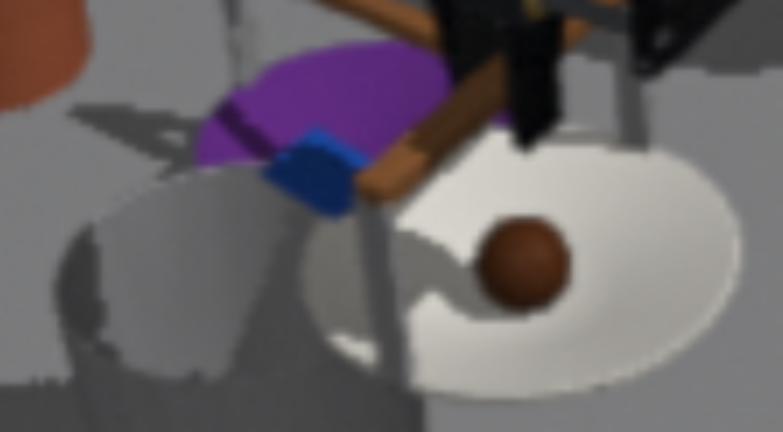

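From both cameras and the kinematics, the lip tip is ~(0.444,-0.270), 33 mm short of the mouth centre, on line, and 68 mm over the rim. I'll go 9 mm further in and 20 mm lower.

```bash
python3 -m inch '[[5,[0,0,0.03],[0,0,0]],[5,[0,0,0.06],[0,0,0]],[5,[0,0,0.06],[0,0,0]],[5,[0,0.02,0.03],[0,0,0]],[5,[0,0.04,0],[0,0,0]],[5,[0,0.06,0],[0,0,0]],[5,[0,0.08,0],[0,0,0]],[5,[0,0.08,0],[0,0,0]],[5,[0,0.06,0],[0,0,0]],[5,[0,0.04,0],[0,0,0]],[5,[0,0.02,0],[0,0,0]],[5,[0,0,0],[0,0,0]]]'
python3 -m inch '[[5,[0,0,0],[0,0,0]],[5,[0,0,0],[0,0,0]],[5,[0,0,0],[0,0,0]],[5,[0,0,0],[0,0,0]]]'
python3 - <<'E'
from h import *
np.set_printoptions(precision=4,suppress=True)
s=read_state(); T=np.array(s['tool_pos']);R=np.array(s['tcp_rot']); print(s['clock'],T,s['wrist_force'],s['moment'],T+.105*R[:,2],T[2]-.1145+.042)
p,ds=capture('side'); save('si7',cv2.resize(p[150:360,180:390],(600,600),interpolation=cv2.INTER_CUBIC))
cs=cam('side')
P=T.copy(); P[2]+=-.1145
for n,X in {'rimcentre':P+[0,0,.033],'lip':P+.100*R[:,2]+[0,0,.045],'mouth':[.4325,-.3005,.14]}.items(): 
    uv=proj(cs,X)[0]; i,j=np.round(uv).astype(int); print(n,uv,at_depth(cs,*uv,ds[j,i]),'crop',(uv-[180,150])*600/210)
p,d=capture('wrist'); save('w7',p)
p,d=capture('scene'); save('sc7',p)
E
```

```text
clock: 21.0
tool_pos: [0.4772, -0.1798, 0.2605]
tcp_rot: [[-0.937, 0.0, -0.35], [0.35, 0.0, -0.937], [0.0, -1.0, -0.0]]
wrist_force: [0.2, 0.8, -3.0]
gripper_width: 0.0134
clock: 21.5
tool_pos: [0.4772, -0.1798, 0.2605]
tcp_rot: [[-0.937, 0.0, -0.35], [0.35, 0.0, -0.937], [-0.0, -1.0, -0.0]]
wrist_force: [-0.3, 0.0, -4.2]
gripper_width: 0.0134
21.5 [ 0.4772 -0.1798  0.2605] [-0.2553  0.0175 -4.1896] [-0.0034  0.088   0.0063] [ 0.4404 -0.2781  0.2605] 0.18802977180900063
rimcentre [265.2462 225.3454] [ 0.4758 -0.1915  0.19  ] crop [243.5605 215.2726]
lip [252.9554 254.374 ] [ 0.4424 -0.2702  0.1875] crop [208.444  298.2115]
mouth [249.751  282.3919] [ 0.4356 -0.2398  0.0635] crop [199.2885 378.2626]
```

View pics/si7.png

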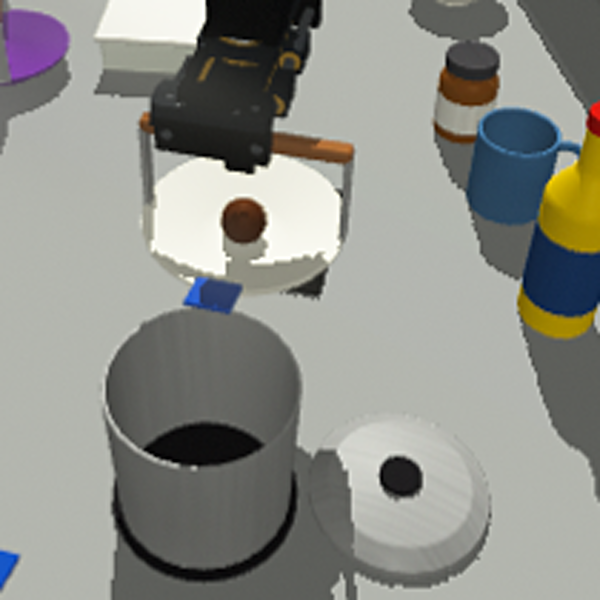

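View pics/sc7.png

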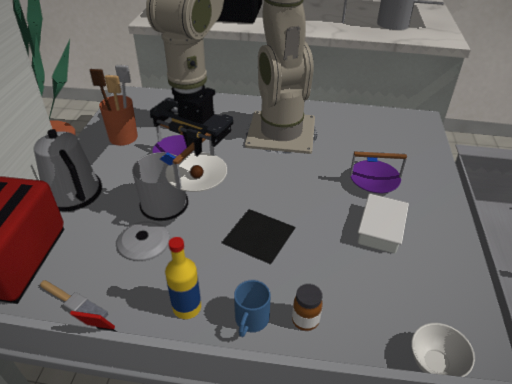

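View pics/w7.png

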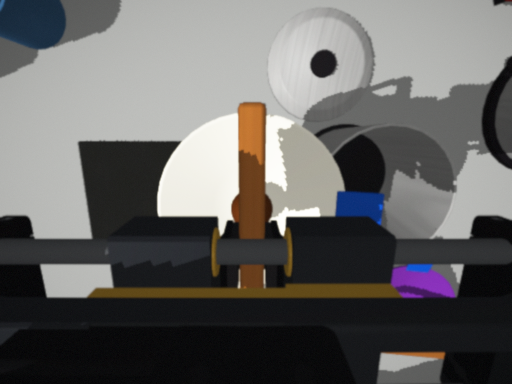

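Final checks: the lip tip is 24 mm inside the mouth centre and ~46 mm over the rim. The dish is level, the stone is centred, and the bystanders are at the same pixels as at the start. I'm handing in.

```bash
python3 -c "
from rig import *
sign_off(); s=read_state(); print(s['clock'],s['tool_pos'],s['gripper_width'])"
```

```text
the job is handed in; nothing more can be done
the job is handed in; nothing more can be done
```

I picked the dish up by its hoop handle with a 35 N grip, lifted it and turned it 90°. I then carried it level to the bin and handed the job in at about 21.7 s, still holding it there.

**Last checks:**
- **Lip position:** the tip is about (0.440, -0.278, 0.188) m. That is 24 mm from the mouth centre, inside the mouth, pointing at the bin and about 45–48 mm over the rim. The dish underside is about 6 mm above rim height by arm position.
- **Disagreement:** the side camera's depth put the lip about 3 mm lower than the arm position did. I left it as it was, so the clearance over the rim could be as little as 3 mm.
- **Dish and stone:** the dish and stone did not shift relative to the hand in any wrist picture after the grasp. The stone is still in the middle.
- **Contact and bystanders:** the wrist force at the end was only the dish's weight (about 3–4 N), so no sign of touching the bin. By eye, the lid, container, bottle, mug, jar and purple dishes are where they started.

Nothing failed. After hand-in no further reading was possible, so the pose in the last second is not confirmed.

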